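# Stopper the solvent flask, then hold the detector's lens barrel in its V-block

## Task

So that no solvent vapour hazes the glass, first put the green stopper fully home in the amber flask's neck and let go of it, while the blue lens barrel still lies in its rest. Then lay the barrel in the aluminium V-block, glass end towards the white sensor head and centred along the block, and finish while holding it there: pressed down gently onto both sides of the V along both saddles, with a push of about 15 N, without letting go. Leave everything else on the bench where it is.

Things in the scene. Friction and masses are not known exactly. Their poses are not given: they have to be found in the camera images.
- stopper_grip (a point): Grip point on the axis of the loose upright stopper, in its green handle (22 mm diameter, 38 mm tall): 22 mm above the handle's lower end, 16 mm below its top. The collar's underside is 27 mm and the foot 53 mm below this point. z axis = stopper axis, up.
- stopper: The whole stopper, 50 g, origin at the middle of its foot, z up. Foot to top: black plug 26 mm long tapering from 16 mm diameter (foot) to 24 mm; green collar 36 mm across, 5 mm thick; green handle. At first it stands on the table inside a fixed white ring (52 mm outside, 29 mm inside, 14 mm high) that keeps it upright.
- flask_mouth (a point): Centre of the flask's open mouth, level with the rim, 140 mm above the table. The neck is 27 mm inside and 33 mm outside diameter, straight for 45 mm down. When the stopper is fully home its collar lies on the rim and its grip point is 27 mm above this point.
- flask: The amber conical flask, foot 82 mm across in a red weighted ring 94 mm across; it does not move. Origin under its foot.
- barrel_center (a point): Centre, on the axis, of the loose blue lens barrel: plain cylinder, 36 mm diameter, 140 mm long, 0.25 kg give or take a third, lying level. Its x axis runs along the barrel towards the glass end (clear lens, white ring near it); the other end has a brass band.
- barrel: The whole lens barrel, same origin and axes as its centre point. At first it lies, axis 45 mm above the table, on two orange V saddles (38 mm high, 20 mm wide, 100 mm apart middle to middle) of a grey storage rest with a 6 mm base plate; its middle 65 mm or more is free for fingers between them. The rest does not move.
- barrel_glass (a point): Centre of the barrel's glass end face, 70 mm from the barrel centre along +x of the barrel.
- barrel_rear (a point): Centre of the barrel's brass-banded end face, 70 mm from the barrel centre along -x of the barrel.
- vblock_seat (a point): Where the barrel's centre lies once the barrel is seated and centred in the aluminium V-block: on the axis of the level groove, 75 mm above the table. x runs along the groove towards the white sensor head, z up. The head's face (black round port) is 97 mm from this point, its top 111 mm above the table.
- vblock: The whole V-block, rigid and fixed; origin on the table under the seat point, same axes. Two 90 degree V saddles, each 20 mm long, middles 45 mm either side of the seat point, tops 75 mm above the table, groove 51 mm wide at the top; the 70 mm gap between them is free for fingers down to the 12 mm base plate.
- v_left: The sloping faces on the left (+y) side of both V saddles: one of the two contact lines; rigid, fixed. Origin as the V-block's.
- v_right: The sloping faces on the right (-y) side of both V saddles: the other contact line; rigid, fixed. Origin as the V-block's.
- solvent: Bystander: capped amber bottle, 64 mm across, 130 mm tall; loose, leave it alone. Origin under its middle.
- beaker: Bystander: empty open glass beaker, 68 mm across, 85 mm tall; loose, leave it alone. Origin under its middle.
- jar: Bystander: small white jar with a blue cap, 44 mm across, 50 mm tall; loose, leave it alone. Origin under its middle.
- septa_box: Bystander: small cardboard box, 60 x 90 x 30 mm; loose, leave it alone. Origin under its middle.
- screwdriver: Bystander: screwdriver, 160 mm long, lying; loose, leave it alone. Origin within its length.
- vial_rack: Bystander: blue rack of small vials with white caps, 70 x 120 mm and 49 mm tall; loose, leave it alone. Origin under its middle.
There are look-alikes about, which are no part of the job. There is more than one size of the barrel; the job needs the smallest.

How it is judged:
By the outcome, as a careful person would: the job done as asked, in the order asked, and still so for the second after the job is handed in, while the arm keeps its last pose, push and grip.
It also fails if it takes over 58 s, if anything falls off the work surface, if the arm or the gripper's body presses on something with over 40 N, if the wrist force passes 120 N, or if a joint passes its speed limit or range.

## Robot

A 6-joint arm with a two-finger parallel gripper is mounted at the origin on the work surface. World frame = base frame: x ahead of the robot, y to its left, z up, the work surface at z = 0. Lengths are in m, angles in rad, forces in N, time in s.
With the tool pointing down it reaches from about 0.3 to 0.775 m from the base axis. Payload 14.6 kg.
Tool frame: the origin (TCP) lies at the centre of the arm's flange, where the gripper is bolted on; the fingertips stand 199 mm ahead of it and the grasp point (between the pads) lies 180 mm ahead of it; z points along the fingers, y is the line along which they close (so a half turn about z gives the same grasp; the last joint's range is limited). The gripper opens to 94 mm and grips with 3 to 60 N. Pads are 16 mm wide; open, the fingers measure 119 mm over their backs; the gripper's body (75 mm by 177 mm) begins 78 mm behind the grasp point.
Start: joints at [-1.375, 0.3, 1.521, -0, 1.321, -0.067], TCP at [0.143, -0.531, 0.405] pointing down, gripper open.
Joint ranges: [-3.03, 3.03], [-0.79, 2.21], [0.23, 2.52], [-1.04, 4.18], [0, 3.07], [-2.55, 2.55]. Speed limits (rad/s): [2.22, 2.22, 2.57, 3.14, 3.14, 3.14].

## Interface

Orientations are given as [roll, pitch, yaw] about the fixed x, y, z axes, in that order (R = Rz(yaw) Ry(pitch) Rx(roll)).
In Python, from station import ctrl gives the robot as it stands. The module is installed in compiled form; this text tells all that it offers.
- The arm moves only by the tool servo_tool, never from a script. Its argument "motion" is a list of rows, each a list of 5 numbers: the closure, from 0 (fully open) to 1 (shut), then the shift along the world's x, y, z in cm, then the turn about the world's z in degrees. A call has 1 to 20 rows; each row is the pose to reach, as a shift and turn from the pose commanded when the call began; what a row does not reach only later rows make up. A row lasts 1/8 s, in which the tool goes at most 62.5 mm and 10.7 degrees, less where a joint would pass 70% of its speed; a pose out of reach is approached as far as the arm can. A call with a gripper value outside its range is refused whole. The fingers move at their own pace and stop on an object; "squeeze" is the grip in N (left out, the last holds). Time passes only in rows, so rows that repeat a pose let the fingers close. It gives the time, the measured TCP pose, the force, the opening and the grip force at its end, in the units of the state.
- ctrl.get_obs(): the state, without advancing time (a new reading comes with each control period).
- ctrl.camera(name): name is "scene" or "side" or "wrist"; returns a dict with "image" (400x640x3 uint8, red, green, blue), "fx", "fy", "cx", "cy" (pixels), "camera_from_world" (4x4, takes a point from world to camera coordinates); the wrist camera has in their place "hand_eye" (4x4, takes a point from camera to tool coordinates, whose origin is the TCP and whose axes are the flange's). Camera axes: x right, y up, looking along -z (the intrinsics and any distortion apply to the point x, -y, -z); pixel columns grow to the right and rows downward; lengths in m; the calibration is good to about 2 mm. The wrist camera is an equidistant fisheye: a pixel r from the principal point sees the ray r / f radians off the axis. A picture is of the moment at which its call begins: read the wrist's pose just before it. There is no depth.
- ctrl.hand_in(): hands the job in; it is judged then, once.
The state is a dict: "time_s": time; "qpos": joint angles; "joint_vel": joint speeds; "tau": joint torques, N m; "ee_pos": TCP position; "eef_rot": TCP orientation; "force": force on the tool from outside, world axes, zero at the start; "moment": the same for the moment, N m; "grip_width": finger opening in m; "grip_force": force on a finger pad.
Only numpy, scipy, OpenCV 4.12 (cv2) and the standard library are available. Lean on these libraries where they do the work, as an engineer would, in place of code of your own. Each camera call takes 0.05 s, during which the arm holds its last target. There are 200 camera calls.

## Working session

There is one attempt and no reset: what is moved stays moved. The work goes in short steps, Python scripts to look and compute and a tool call to move; the robot and the scene stay as the last step left them, time stands still between calls to the robot, and variables do not carry over. Pictures are saved under pics/ and viewed, at most 10 in all, crops included, and the job is handed in when it is done.

Besides the shell and the picture viewer there is one more tool, called after "Request:" as name([rows], argument=value, ...), one row to a line, values as JSON. servo_tool: Moves the arm, as the interface text tells. Its arguments: {"type":"object","properties":{"motion":{"type":"array","items":{"type":"array","items":{"type":"number"}}},"squeeze":{"type":"number"}},"required":["motion"]}

```bash
mkdir -p pics; cat > h.py <<'E'
import numpy as np, cv2
from scipy.spatial.transform import Rotation as R
from station import ctrl
def shot(n,f):
    o=ctrl.get_obs(); c=ctrl.camera(n); c['obs']=o
    cv2.imwrite(f'pics/{f}.png',c['image'][:,:,::-1]); 
    import pickle; pickle.dump(c,open(f'pics/{f}.pkl','wb')); return c
def load(f):
    import pickle; return pickle.load(open(f'pics/{f}.pkl','rb'))
def ray(c,u,v):
    x=(u-c['cx'])/c['fx']; y=(v-c['cy'])/c['fy']
    if 'hand_eye' in c:
        th=np.hypot(x,y); s=np.sin(th)/max(th,1e-9)
        d=np.array([x*s,-y*s,-np.cos(th)])
        H=np.array(c['hand_eye']); Rw=R.from_euler('xyz',c['obs']['eef_rot']).as_matrix()
        return Rw@H[:3,3]+c['obs']['ee_pos'], Rw@H[:3,:3]@d
    T=np.linalg.inv(c['camera_from_world']); return T[:3,3], T[:3,:3]@np.array([x,-y,-1])
def onz(c,u,v,z):
    p,d=ray(c,u,v); return p+d*(z-p[2])/d[2]
E
python3 - <<'E'
from h import *
for n in ['scene','side','wrist']:
    c=shot(n,n+'0'); print(n,[k for k in c],c['fx'],c['cx'],c['cy'],ray(c,320,200))
a=np.vstack([cv2.imread(f'pics/{n}0.png') for n in ['scene','side']])
cv2.imwrite('pics/a0.png',a[:,:])
print(ctrl.get_obs())
E
```

```text
scene ['image', 'fx', 'fy', 'cx', 'cy', 'camera_from_world', 'obs'] 468.1793993271183 313.50330447358954 194.76742542038778 (array([ 1.35609391, -0.26774711,  1.07874235]), array([-0.61023587,  0.16940801, -0.77409985]))
side ['image', 'fx', 'fy', 'cx', 'cy', 'camera_from_world', 'obs'] 399.01903342836346 322.4181116370674 197.69300620562723 (array([-0.10740897,  0.72573773,  0.80233099]), array([ 0.5476874 , -0.62888485, -0.55191712]))
wrist ['image', 'fx', 'fy', 'cx', 'cy', 'hand_eye', 'obs'] 309.70691628693146 319.7157451714481 199.14986735239307 (array([ 0.20921724, -0.51273868,  0.38425455]), array([-0.23181656, -0.06202871, -0.97077985]))
{'time_s': 0.15, 'qpos': array([-1.37457348e+00,  3.00352432e-01,  1.52142204e+00,  1.24142880e-05,
        1.32068938e+00, -6.66111259e-02]), 'joint_vel': array([-0.0013991 , -0.00347348, -0.00283568,  0.00052594, -0.00044222,
        0.00019459]), 'tau': array([-2.55518526e-04, -5.31964087e+01, -3.52824032e+01,  7.07550882e-02,
        2.35687714e-02, -5.09039091e-05]), 'ee_pos': array([ 0.14288855, -0.5310958 ,  0.40421863]), 'eef_rot': array([-3.14072418e+00, -6.99875996e-05,  2.62830868e-01]), 'force': array([ 0.06788826, -0.21729638,  0.4663419 ]), 'moment': array([ 0.01482467, -0.08828615, -0.02958978]), 'grip_force': 0.0, 'grip_width': 0.09398213924561019}
```

View pics/scene0.png

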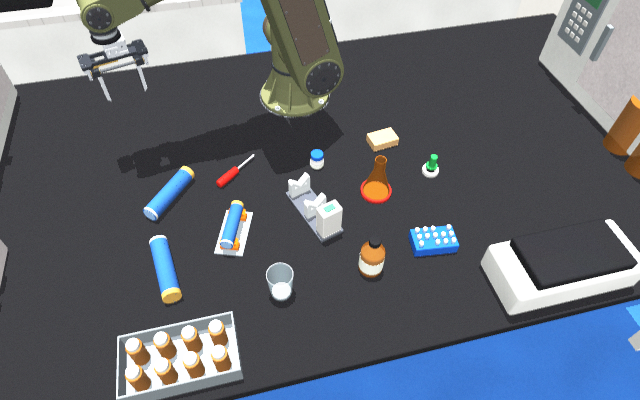

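View pics/side0.png

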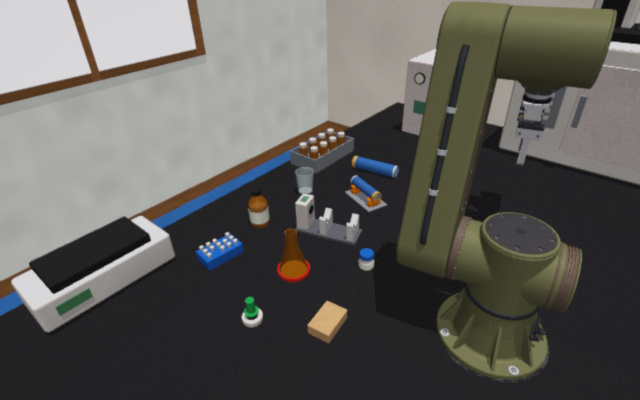

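The scene view has the green stopper at (432,163), the amber flask at (378,180) and the V-block with its white head at (315,205). The barrel candidates are (170,193), (165,268) and the one in the orange rest at (232,226). The one in the rest fits: it is the smallest and lies on orange saddles. I'll confirm with one enlarged crop and measure.

```bash
cat > m.py <<'E'
from h import *
s=load('scene0'); d=load('side0')
def tri(a,b):
    A=[];B=[]
    for c,p in ((s,a),(d,b)):
        o,r=ray(c,*p); r/=np.linalg.norm(r); P=np.eye(3)-np.outer(r,r); A.append(P);B.append(P@o)
    return np.linalg.lstsq(np.vstack(A),np.hstack(B),rcond=None)[0::1][0]
def mask(c,lo,hi,box):
    h=cv2.cvtColor(c['image'],cv2.COLOR_RGB2HSV); m=cv2.inRange(h,lo,hi); k=np.zeros_like(m); x0,y0,x1,y1=box; k[y0:y1,x0:x1]=m[y0:y1,x0:x1]; return k
def info(n,m):
    p=cv2.findNonZero(m)
    if p is None: print(n,'none');return
    p=p[:,0]; t=p[p[:,1]==p[:,1].min()].mean(0);b=p[p[:,1]==p[:,1].max()].mean(0)
    r=cv2.minAreaRect(p); print(n,len(p),'top',t,'bot',b,'cen',p.mean(0).round(1),'rect',np.round(r[0],1),np.round(r[1],1),round(r[2],1)); print(cv2.boxPoints(r).round(1).tolist())
g=((45,120,40),(85,255,255)); bl=((100,120,60),(125,255,255)); am=((3,150,60),(22,255,255))
info('stop s',mask(s,*g,(415,145,450,185))); info('stop d',mask(d,*g,(235,290,270,330)))
info('barrel s',mask(s,*bl,(210,195,255,255))); info('barrel d',mask(d,*bl,(340,172,392,212)))
info('flask s',mask(s,*am,(355,145,400,205))); info('flask d',mask(d,*am,(270,220,315,285)))
for n,z in (('s',0.04),):
    for u,v in ((170,193),(165,268),(232,226)): print(onz(s,u,v,.03))
def up(c,x0,y0,x1,y1,k): return cv2.resize(c['image'][y0:y1,x0:x1,::-1],None,fx=k,fy=k,interpolation=cv2.INTER_CUBIC)
a=up(s,210,165,350,255,5); b=up(d,290,165,400,247,5); 
out=np.zeros((600,800,3),np.uint8)
a=up(s,210,165,350,255,4); b=up(d,280,170,400,250,3)
out[:360,:560]=a; out[360:600,:360]=b; f=up(s,355,145,445,205,4); out[360:600,400:760]=f
cv2.imwrite('pics/crop.png',out)
E
python3 m.py
```

```text
stop s 147 top [433. 154.] bot [431.5 170. ] cen [432.  162.3] rect [431.5 162. ] [16. 11.] 90.0
[[426.0, 154.0], [437.0, 154.0], [437.0, 170.0], [426.0, 170.0]]
stop d 230 top [249.5 296. ] bot [250. 318.] cen [250.3 307.2] rect [249.5 306.9] [21.3 14.4] 66.8
[[238.6999969482422, 300.0], [252.0, 294.29998779296875], [260.3999938964844, 313.79998779296875], [247.10000610351562, 319.5]]
barrel s 352 top [235. 204.] bot [231. 247.] cen [233.1 221.8] rect [231.5 224.8] [12.9 43.1] 15.3
[[219.6999969482422, 243.89999389648438], [231.0, 202.39999389648438], [243.39999389648438, 205.8000030517578], [232.10000610351562, 247.3000030517578]]
barrel d 278 top [383. 172.] bot [370. 196.] cen [367.1 183.6] rect [371.7 177.7] [24.1 35.8] 46.4
[[350.3999938964844, 181.39999389648438], [376.3999938964844, 156.60000610351562], [393.0, 174.10000610351562], [367.1000061035156, 198.8000030517578]]
flask s 815 top [380. 155.] bot [376. 200.] cen [376.9 181.3] rect [375.5 177.5] [45. 27.] 90.0
[[362.0, 155.0], [389.0, 155.0], [389.0, 200.0], [362.0, 200.0]]
flask d 937 top [290.5 228. ] bot [292. 278.] cen [292.3 257.5] rect [288.7 254.6] [49.6 29.1] 71.0
[[266.8999938964844, 235.89999389648438], [294.3999938964844, 226.39999389648438], [310.6000061035156, 273.29998779296875], [283.1000061035156, 282.79998779296875]]
[ 0.40148068 -0.45797561  0.03      ]
[ 0.65545884 -0.48254322  0.03      ]
[ 0.56252753 -0.29756565  0.03      ]
```

View pics/crop.png

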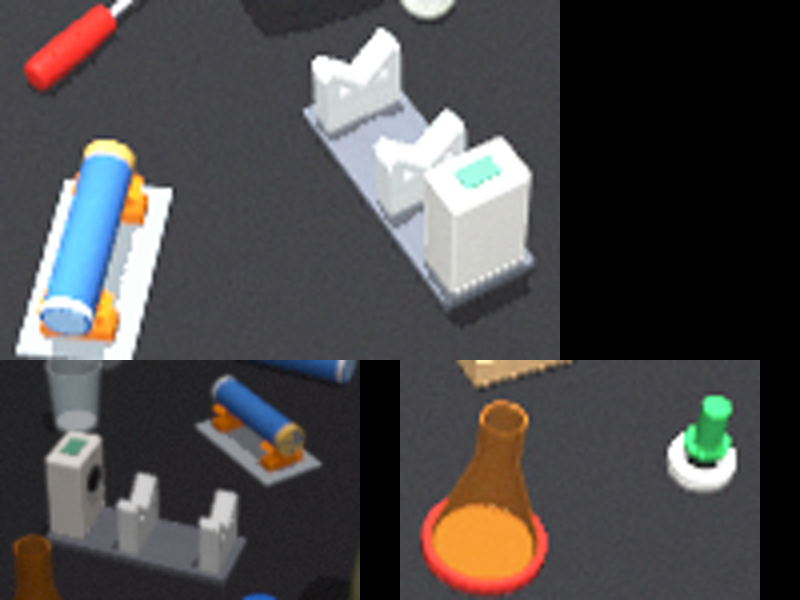

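The crop shows the small barrel in its orange rest. Its glass end (white ring) is at scene (227,244) and its brass end at (237,204). The block's sensor head is at the camera-side end (329,215), the flask rim at (381,159) and the stopper top at (434,155).

```bash
python3 - <<'E'
from h import *
s=load('scene0'); d=load('side0')
for n,u,v,z in [('stoptop',434.25,155.5,.069),('mouth',380.75,159.5,.14),('glass',226.8,244,.045),('brass',237.5,204,.045),('saddleA',210+355/4,165+70/4,.07),('saddleB',210+425/4,165+150/4,.07),('headtop',210+478/4,165+165/4,.111),('ring',430,170,.0),('solv',372,255,.05),('beaker',280,292,0.),('jar',317,165,0)]: print(n,onz(s,u,v,z).round(4))
print('side stop',onz(d,249.5,298,.069),'mouth',onz(d,290.5,232,.14),'brass',onz(d,280+288/3,170+78/3,.045),'glass',onz(d,280+222/3,170+25/3,.045))
print(np.array(load('wrist0')['hand_eye']).round(3))
E
```

```text
stoptop [0.4721 0.3331 0.069 ]
mouth [0.5141 0.1389 0.14  ]
glass [ 0.6292 -0.3181  0.045 ]
brass [ 0.5009 -0.272   0.045 ]
saddleA [ 0.4838 -0.0903  0.07  ]
saddleB [ 0.5671 -0.0593  0.07  ]
headtop [ 0.6197 -0.0368  0.111 ]
ring [0.4683 0.3355 0.    ]
solv [0.7548 0.0429 0.05  ]
beaker [ 0.7764 -0.2063  0.    ]
jar [ 0.3645 -0.0055  0.    ]
side stop [0.47777347 0.32707341 0.069     ] mouth [0.51233949 0.13897516 0.14      ] brass [ 0.5064544 -0.2756403  0.045    ] glass [ 0.63793542 -0.32715694  0.045     ]
[[ 0.002  0.971  0.237  0.069]
 [ 1.    -0.002  0.    -0.   ]
 [ 0.001  0.237 -0.971  0.02 ]
 [ 0.     0.     0.     1.   ]]
```

Request:
servo_tool([
  [0, 41, 33, 0, -15],
  [0, 41, 33, 0, -15],
  [0, 41, 33, 0, -15],
  [0, 41, 33, 0, -15],
  [0, 41, 33, 0, -15],
  [0, 41, 33, 0, -15],
  [0, 41, 33, 0, -15],
  [0, 41, 33, 0, -15],
  [0, 41, 33, 0, -15],
  [0, 41, 33, 0, -15],
  [0, 41, 33, 0, -15],
  [0, 41, 33, 0, -15],
])

```text
time_s: 1.65
ee_pos: [0.5522, -0.202, 0.4048]
eef_rot: [3.142, -0.0, -0.0]
force: [0.9, -0.0, 0.7]
grip_width: 0.0941
grip_force: 0.0
```

```bash
python3 -c "
from h import *
c=shot('wrist','w1'); print(c['obs']['ee_pos'],c['obs']['eef_rot'],c['obs']['force'])"
```

```text
[ 0.55216406 -0.20201537  0.4047789 ] [ 3.14151499e+00 -5.15568326e-05 -3.86884350e-04] [ 0.86305351 -0.02053117  0.70795644]
```

View pics/w1.png

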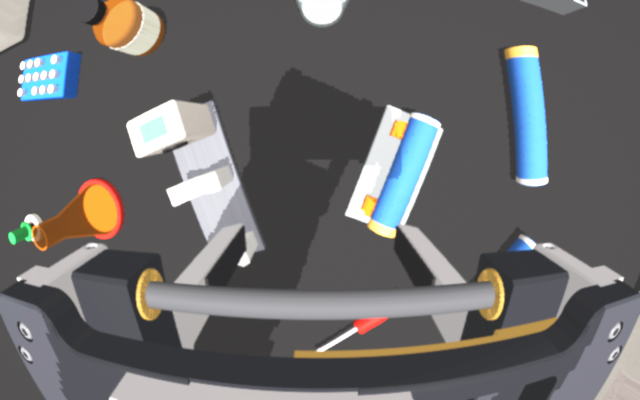

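The wrist view shows the barrel at (405,175), glass end up at (425,122) and brass end at (385,230). The block runs from (245,260) to the head at (170,130), and the stopper is at far left (20,235). I'm going above the stopper.

Request:
servo_tool([
  [0, -7.7, 53, 0, 0],
  [0, -7.7, 53, 0, 0],
  [0, -7.7, 53, 0, 0],
  [0, -7.7, 53, 0, 0],
  [0, -7.7, 53, 0, 0],
  [0, -7.7, 53, 0, 0],
  [0, -7.7, 53, 0, 0],
  [0, -7.7, 53, 0, 0],
  [0, -7.7, 53, -6, 0],
  [0, -7.7, 53, -6, 0],
  [0, -7.7, 53, -6, 0],
  [0, -7.7, 53, -6, 0],
])

```text
time_s: 3.2
ee_pos: [0.4765, 0.3278, 0.3466]
eef_rot: [-3.14, -0.002, -0.001]
force: [0.0, -0.7, 0.6]
grip_width: 0.0937
grip_force: 0.0
```

```bash
python3 -c "
from h import *
c=shot('wrist','w2'); o=c['obs']; print(o['ee_pos'],o['eef_rot'],o['qpos'])
h=cv2.cvtColor(c['image'],cv2.COLOR_RGB2HSV); m=cv2.inRange(h,(45,120,40),(85,255,255))
n,l,st,ce=cv2.connectedComponentsWithStats(m); print([(s,c) for s,c in zip(st.tolist(),ce.round(1).tolist()) if s[4]>40])
"
```

```text
[0.4765343  0.32776745 0.34655565] [-3.14033344e+00 -2.33285556e-03 -5.82105558e-04] [ 5.39192768e-01  4.13781590e-01  1.50638220e+00 -1.26524552e-04
  1.21878052e+00  2.11061320e+00]
[([0, 0, 640, 400, 255154], [319.5, 199.5]), ([302, 182, 33, 39, 846], [318.2, 199.2])]
```

View pics/w2.png

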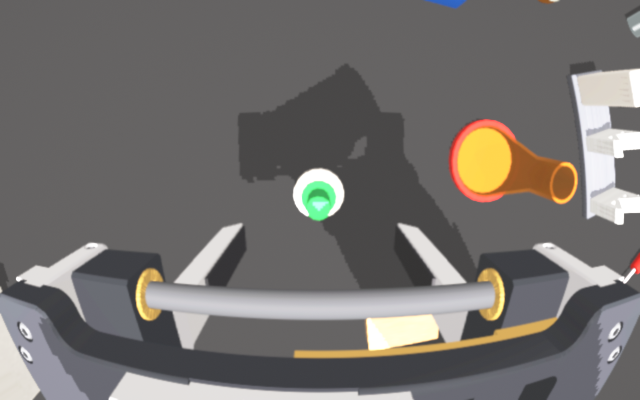

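The stopper is right below: its handle top is near (318,207), the white ring at (319,193), the flask rim at (563,182) on the right, and the box at (400,330) behind.

```bash
python3 -c "
from h import *
c=load('w2')
h=cv2.cvtColor(c['image'],cv2.COLOR_RGB2HSV)
m=cv2.inRange(h,(0,0,150),(180,60,255)); m[:165]=0;m[225:]=0;m[:,:285]=0;m[:,350:]=0
p=cv2.findNonZero(m);e=cv2.fitEllipse(cv2.convexHull(p)); print(e, onz(c,*e[0],.014))
g=cv2.inRange(h,(45,120,40),(85,255,255)); 
print([(v,np.nonzero(g[v])[0][[0,-1]].tolist()) for v in range(183,221,3) if g[v].any()])
print(onz(c,318.5,207,.069), onz(c,563,182,.14))
"
```

```text
((318.1639709472656, 193.34983825683594), (50.927734375, 51.626224517822266), 60.16290283203125) [0.47573243 0.330399   0.014     ]
[(183, [312, 325]), (186, [307, 329]), (189, [305, 332]), (192, [303, 333]), (195, [303, 334]), (198, [302, 334]), (201, [303, 334]), (204, [304, 332]), (207, [306, 331]), (210, [308, 328]), (213, [309, 327]), (216, [309, 326]), (219, [313, 323])]
[0.47591149 0.32972261 0.069     ] [0.51406207 0.1396648  0.14      ]
```

Request:
servo_tool([
  [0, 0, 0.1, -4, 0],
  [0, 0, 0.1, -8, 0],
  [0, 0, 0.1, -10, 0],
  [0, 0, 0.1, -11.1, 0],
  [0, 0, 0.1, -11.1, 0],
  [0, 0, 0.1, -11.1, 0],
  [0.9, 0, 0.1, -11.1, 0],
  [0.9, 0, 0.1, -11.1, 0],
  [0.9, 0, 0.1, -11.1, 0],
  [0.9, 0, 0.1, -11.1, 0],
  [0.9, 0, 0.1, -11.1, 0],
  [0.9, 0, 0.1, -11.1, 0],
  [0.9, 0, 0.1, -11.1, 0],
  [0.9, 0, 0.1, -11.1, 0],
], squeeze=20)

```text
time_s: 5.0
ee_pos: [0.4759, 0.3299, 0.2337]
eef_rot: [-3.142, -0.0, 0.001]
force: [0.2, 0.1, -0.2]
grip_width: 0.0214
grip_force: 20.0
```

Request:
servo_tool([
  [0.9, 0, 0, 6, 0],
  [0.9, 0, 0, 12, 0],
  [0.9, 0, 0, 17, 0],
  [0.9, -2, -10, 17, 0],
  [0.9, -2, -19, 17, 0],
  [0.9, -2, -19, 17, 0],
  [0.9, -2, -19, 17, 0],
  [0.9, -2, -19, 17, 0],
])

```text
time_s: 6.0
ee_pos: [0.456, 0.14, 0.4038]
eef_rot: [-3.141, -0.0, 0.0]
force: [-0.3, 0.8, -0.2]
grip_width: 0.0217
grip_force: 20.0
```

```bash
python3 -c "
from h import *
c=shot('wrist','w3'); o=c['obs']; print(o['ee_pos'],o['eef_rot'],o['grip_width'])
"
```

```text
[0.45595812 0.13995621 0.40383629] [-3.14131890e+00 -4.24100475e-04  2.31735163e-04] 0.021676939968010803
```

View pics/w3.png

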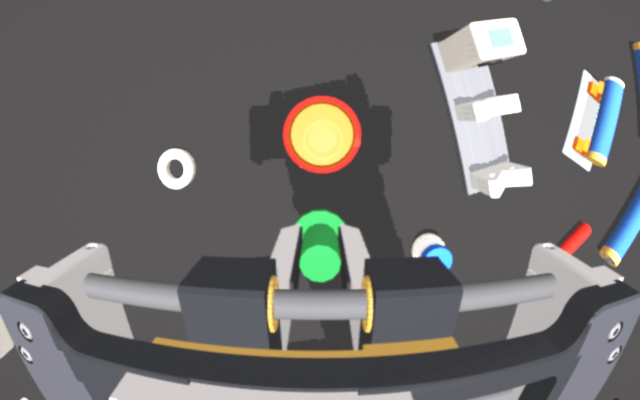

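The stopper is held upright at (320,245). The flask is directly below the camera: red ring centred near (321,134), with the rim a faint circle near (322,138).

```bash
python3 -c "
from h import *
c=load('w3')
h=cv2.cvtColor(c['image'],cv2.COLOR_RGB2HSV)
m=cv2.inRange(h,(0,180,120),(25,255,255)); m[:, :270]=0;m[:,375:]=0;m[180:]=0;m[:85]=0
e=cv2.fitEllipse(cv2.convexHull(cv2.findNonZero(m)));print(e,onz(c,*e[0],.01),onz(c,*e[0],.0))
g=c['image'][:,:,1]; k=cv2.resize(g[95:180,280:365],None,fx=4,fy=4,interpolation=cv2.INTER_CUBIC)
C=cv2.HoughCircles(cv2.equalizeHist(k),cv2.HOUGH_GRADIENT,1,8,param1=60,param2=15,minRadius=45,maxRadius=100)
for x,y,r in C[0][:8]: print(x/4+280,y/4+95,r/4,onz(c,x/4+280,y/4+95,.14))
cv2.imwrite('pics/rim.png',cv2.resize(c['image'][90:185,275:370,::-1],None,fx=6,fy=6,interpolation=cv2.INTER_CUBIC))
"
```

```text
((321.6679992675781, 134.11627197265625), (77.07593536376953, 77.69591522216797), 91.02001190185547) [0.51366891 0.13849338 0.01      ] [0.51337449 0.138442   0.        ]
322.875 141.125 18.775 [0.51196855 0.13820079 0.14      ]
322.875 138.125 19.225 [0.51433715 0.13820787 0.14      ]
326.625 138.875 23.2 [0.51375702 0.13526703 0.14      ]
322.875 135.125 16.025 [0.51670382 0.13821479 0.14      ]
320.875 138.875 18.7 [0.51374078 0.13977333 0.14      ]
319.875 143.875 19.9 [0.50978917 0.14054932 0.14      ]
317.875 139.375 23.175 [0.51334192 0.14212361 0.14      ]
317.375 135.625 24.85 [0.51630053 0.14251863 0.14      ]
```

View pics/rim.png

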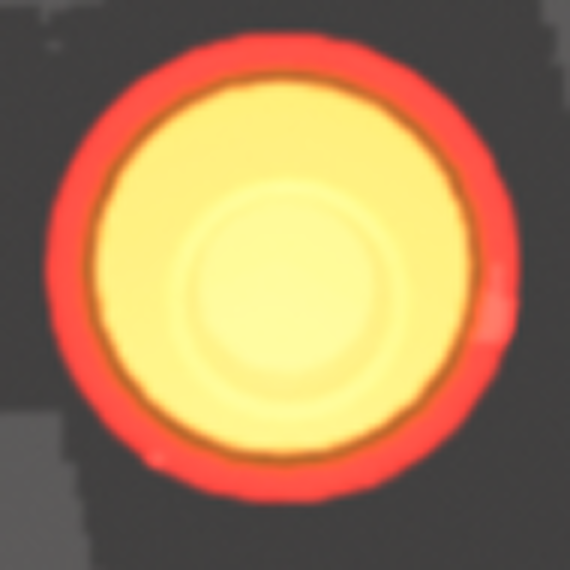

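Rim centre is about (323.2,139.2), so the mouth is at (0.5136, 0.138). Moving over it and lowering.

Request:
servo_tool([
  [0.9, 3, -0.16, 0, 0],
  [0.9, 5.8, -0.16, 0, 0],
  [0.9, 5.8, -0.16, 0, 0],
  [0.9, 5.8, -0.16, 0, 0],
  [0.9, 5.8, -0.16, -2, 0],
  [0.9, 5.8, -0.16, -3.5, 0],
  [0.9, 5.8, -0.16, -4.5, 0],
  [0.9, 5.8, -0.16, -5.2, 0],
  [0.9, 5.8, -0.16, -5.2, 0],
  [0.9, 5.8, -0.16, -5.2, 0],
])

```text
time_s: 7.3
ee_pos: [0.5139, 0.1383, 0.3521]
eef_rot: [-3.141, -0.001, 0.001]
force: [-0.0, 0.5, 0.0]
grip_width: 0.0215
grip_force: 20.0
```

Request:
servo_tool([
  [0.9, 0, 0, -0.2, 0],
  [0.9, 0, 0, -0.3, 0],
  [0.9, 0, 0, -0.4, 0],
  [0.9, 0, 0, -0.5, 0],
  [0.9, 0, 0, -0.5, 0],
  [0.9, 0, 0, -0.5, 0],
])

```text
time_s: 8.05
ee_pos: [0.5138, 0.1383, 0.3476]
eef_rot: [-3.141, -0.001, 0.001]
force: [-3.2, -1.5, 8.6]
grip_width: 0.0217
grip_force: 20.0
```

Request:
servo_tool([
  [0.9, 0, 0, -0.1, 0],
  [0.9, 0, 0, -0.1, 0],
  [0.9, 0, 0, -0.1, 0],
])

```text
time_s: 8.43
ee_pos: [0.5138, 0.1382, 0.3475]
eef_rot: [-3.141, -0.001, 0.001]
force: [-8.6, -2.5, 17.8]
grip_width: 0.0217
grip_force: 20.0
```

Request:
servo_tool([
  [0.4, 0, 0, 0, 0],
  [0.4, 0, 0, 0, 0],
  [0.4, 0, 0, 0, 0],
  [0.0, 0, 0, 4, 0],
  [0.0, 0, 0, 8, 0],
  [0.0, 0, 0, 11, 0],
  [0.0, -6, 0, 11, 0],
  [0.0, -6, 0, 11, 0],
  [0.0, -6, 0, 11, 0],
])

```text
time_s: 9.55
ee_pos: [0.4542, 0.1383, 0.456]
eef_rot: [-3.141, -0.001, 0.001]
force: [-0.3, -0.7, 0.4]
grip_width: 0.0936
grip_force: 0.0
```

```bash
python3 -c "
from h import *
c=shot('wrist','w4'); o=c['obs']; print(o['ee_pos'],o['eef_rot'],o['grip_width'])
s=shot('side','s4')
u=lambda im,k:cv2.resize(im[:,:,::-1],None,fx=k,fy=k,interpolation=cv2.INTER_CUBIC)
a=u(c['image'][60:220,240:400],3); b=u(s['image'][190:290,250:330],4.8)[:480]
cv2.imwrite('pics/chk.png',np.hstack([a,b[:, :320]]))
"
```

```text
[0.4541939  0.13832991 0.45599343] [-3.14142318e+00 -9.35778094e-04  1.13152486e-03] 0.09356590989276281
```

View pics/chk.png

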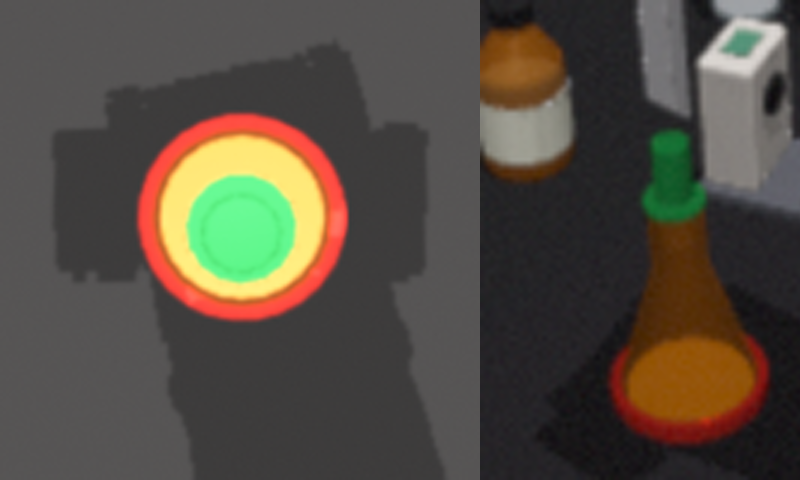

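The stopper sits straight with its collar on the rim in both views and has been let go. Next a close look at the V-block, then the barrel.

Request:
servo_tool([
  [0, 1.5, -6, 0, 10],
  [0, 1.5, -12, 0, 20],
  [0, 1.5, -18, -3, 20],
  [0, 1.5, -23.3, -5, 20],
  [0, 1.5, -23.3, -5, 20],
  [0, 1.5, -23.3, -5, 20],
  [0, 1.5, -23.3, -5, 20],
])

```text
time_s: 10.52
ee_pos: [0.4693, -0.0937, 0.4061]
eef_rot: [3.141, -0.001, 0.351]
force: [0.3, 1.1, 0.1]
grip_width: 0.094
grip_force: 0.0
```

```bash
python3 -c "
from h import *
c=shot('wrist','w5'); o=c['obs']; print(o['ee_pos'],o['eef_rot'])
cv2.imwrite('pics/w5c.png',cv2.resize(c['image'][0:240,190:450,::-1],None,fx=2.5,fy=2.5,interpolation=cv2.INTER_CUBIC))
"
```

```text
[ 0.46926227 -0.0937291   0.4061441 ] [ 3.14129958e+00 -7.11675105e-04  3.51276137e-01]
```

View pics/w5c.png

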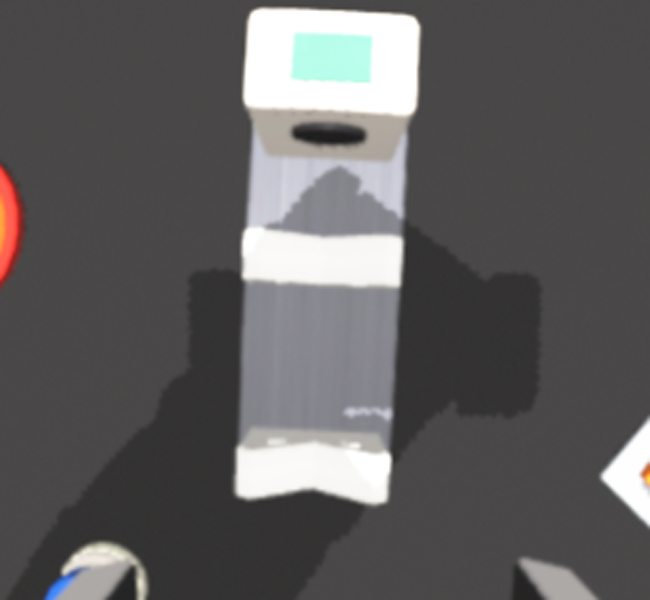

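```bash
python3 -c "
from h import *
c=load('w5')
P=np.array([onz(c,190+x/2.5-.3,y/2.5-.3,.075)[:2] for x,y in [(243,229),(243,279),(402,236),(401,286),(236,447),(235,498),(390,452),(388,503)]])
H=np.array([onz(c,190+x/2.5-.3,y/2.5-.3,.111)[:2] for x,y in [(247,108),(412,113),(251,10),(418,16)]])
f=P[:4].mean(0);n=P[4:].mean(0);print(P.round(4),f,n,(f+n)/2,np.linalg.norm(f-n),np.degrees(np.arctan2(*(f-n)[::-1])))
t=(f-n)/np.linalg.norm(f-n)
print('widths',np.linalg.norm(P[0]-P[2]),np.linalg.norm(P[4]-P[6]),'len',(P[0]-P[1])@t,(P[4]-P[5])@t)
print('head face along',[(h-(f+n)/2)@t for h in H], [(h-(f+n)/2)@np.array([-t[1],t[0]]) for h in H])
e=lambda a,b:np.degrees(np.arctan2(*(a-b)[::-1]))
print(e(P[0],P[5]),e(P[2],P[7]))
"
```

```text
[[ 0.5549 -0.027 ]
 [ 0.5359 -0.0339]
 [ 0.5741 -0.0873]
 [ 0.5549 -0.094 ]
 [ 0.4704 -0.054 ]
 [ 0.4499 -0.0605]
 [ 0.4902 -0.1139]
 [ 0.4699 -0.1209]] [ 0.55493911 -0.06054042] [ 0.47012631 -0.08732956] [ 0.51253271 -0.07393499] 0.0889430695378966 17.52934459093376
widths 0.06330632641818983 0.06309052533751253 len 0.020286197252387065 0.02151668938469495
head face along [np.float64(0.09556749641593885), np.float64(0.09651154641476399), np.float64(0.13463621391172073), np.float64(0.13528958018616066)] [np.float64(0.0289529585523873), np.float64(-0.029524057115138395), np.float64(0.029862005913280067), np.float64(-0.03045183038149305)]
17.731602424406248 17.88632525929702
```

Request:
servo_tool([
  [0, 4.4, -6, 0, -10],
  [0, 4.4, -12, 0, -20],
  [0, 4.4, -18.2, 0, -30],
  [0, 4.4, -18.2, -2, -40],
  [0, 4.4, -18.2, -2, -40],
  [0, 4.4, -18.2, -2, -40],
  [0, 4.4, -18.2, -2, -40],
])

```text
time_s: 11.45
ee_pos: [0.5132, -0.2757, 0.3867]
eef_rot: [3.141, -0.001, -0.344]
force: [0.3, 0.7, 0.1]
grip_width: 0.094
grip_force: 0.0
```

```bash
python3 -c "
from h import *
c=shot('wrist','w6'); o=c['obs']; print(o['ee_pos'],o['eef_rot'])
cv2.imwrite('pics/w6c.png',cv2.resize(c['image'][0:240,190:450,::-1],None,fx=2.5,fy=2.5,interpolation=cv2.INTER_CUBIC))
"
```

```text
[ 0.51320606 -0.27568822  0.38674898] [ 3.14130074e+00 -1.49475183e-03 -3.44353826e-01]
```

View pics/w6c.png

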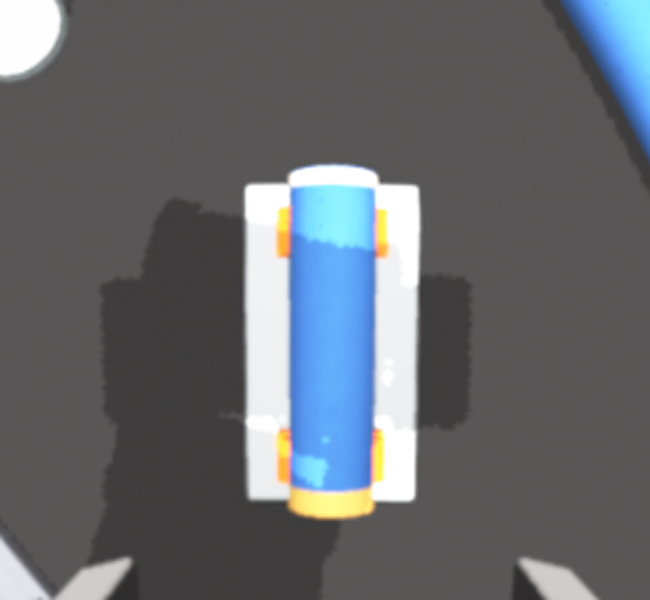

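The barrel is seen from above: glass end (white ring) at crop (334,165), brass end at (331,518), and open gaps on both sides between the orange saddles.

```bash
python3 -c "
from h import *
c=load('w6')
q=lambda x,y,z:onz(c,190+x/2.5-.3,y/2.5-.3,z)[:2]
g=q(334,166,.063);b=q(331.5,517,.063);m=(g+b)/2;print(g,b,m,np.linalg.norm(g-b))
A=q(334,200,.045);B=q(331.7,480,.045);t=(A-B)/np.linalg.norm(A-B);print('yaw',np.degrees(np.arctan2(t[1],t[0])))
C=A+t*((m-A)@t);print('centre',C)
# saddles orange
S=[q(*p,.038) for p in [(278,210),(278,257),(279,430),(279,481)]];print([float((s-C)@t) for s in S])
# rest width
"
```

```text
[ 0.63214823 -0.3212751 ] [ 0.50020012 -0.27329501] [ 0.56617418 -0.29728505] 0.14040083027342148
yaw -20.04491352240537
centre [ 0.56610983 -0.29746141]
[0.05581087594059902, 0.0355939304518883, -0.038417171732994, -0.06086502163988943]
```

Request:
servo_tool([
  [0, 5.3, -2.1, 0, 0],
  [0, 5.3, -2.1, -4, 0],
  [0, 5.3, -2.1, -8, 0],
  [0, 5.3, -2.1, -12, 0],
  [0, 5.3, -2.1, -14.5, 0],
  [0, 5.3, -2.1, -16, 0],
  [0, 5.3, -2.1, -16, 0],
  [0, 5.3, -2.1, -16, 0],
  [0.7, 5.3, -2.1, -16, 0],
  [0.7, 5.3, -2.1, -16, 0],
  [0.7, 5.3, -2.1, -16, 0],
  [0.7, 5.3, -2.1, -16, 0],
  [0.7, 5.3, -2.1, -16, 0],
  [0.7, 5.3, -2.1, -16, 0],
  [0.7, 5.3, -2.1, -16, 0],
], squeeze=40)

```text
time_s: 13.38
ee_pos: [0.5659, -0.2977, 0.2256]
eef_rot: [-3.142, 0.0, -0.348]
force: [0.3, 0.7, 0.6]
grip_width: 0.0349
grip_force: 40.0
```

Request:
servo_tool([
  [0.7, 0, 0, 4, 0],
  [0.7, 0, 0, 8, 0],
  [0.7, 0, 0, 12, 0],
  [0.7, -1, 4, 12, 8],
  [0.7, -2, 9, 12, 16],
  [0.7, -3, 14, 12, 24],
  [0.7, -4, 19, 12, 32],
  [0.7, -5.3, 22.4, 12, 37.7],
  [0.7, -5.3, 22.4, 12, 37.7],
  [0.7, -5.3, 22.4, 10, 37.7],
  [0.7, -5.3, 22.4, 8, 37.7],
  [0.7, -5.3, 22.4, 6, 37.7],
  [0.7, -5.3, 22.4, 5, 37.7],
  [0.7, -5.3, 22.4, 5, 37.7],
  [0.7, -5.3, 22.4, 5, 37.7],
])

```text
time_s: 15.25
ee_pos: [0.5131, -0.0739, 0.2763]
eef_rot: [3.141, -0.001, 0.309]
force: [-0.1, -0.9, -2.2]
grip_width: 0.035
grip_force: 40.0
```

```bash
python3 -c "
from h import *
c=shot('wrist','w7'); o=c['obs']; print(o['ee_pos'],o['eef_rot'],o['force'],o['moment'])
s=shot('scene','s7'); d=shot('side','d7')
u=lambda im,k:cv2.resize(im[:,:,::-1],None,fx=k,fy=k,interpolation=cv2.INTER_CUBIC)
a=u(c['image'][0:300,160:480],1.25)
b=u(s['image'][150:240,270:360],4)[:375,:375]
cv2.imwrite('pics/f7.png',np.hstack([a[:360,:400],b[:360,:360]]))
"
```

```text
[ 0.51308926 -0.07393406  0.27634242] [ 3.14106654e+00 -8.62537138e-04  3.09481562e-01] [-0.11229624 -0.94020027 -2.21230768] [0.00786455 0.0015809  0.01655916]
```

View pics/f7.png

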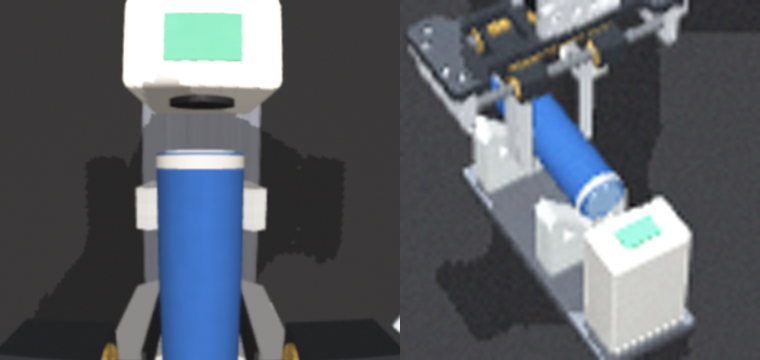

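The barrel hangs level and centred over the groove (columns 200 against 201), with its glass end towards the head. Lowering.

Request:
servo_tool([
  [0.7, 0, 0, -0.8, 0],
  [0.7, 0, 0, -1.4, 0],
  [0.7, 0, 0, -1.7, 0],
  [0.7, 0, 0, -1.8, 0],
  [0.7, 0, 0, -1.9, 0],
  [0.7, 0, 0, -2.0, 0],
  [0.7, 0, 0, -2.0, 0],
  [0.7, 0, 0, -2.0, 0],
  [0.7, 0, 0, -2.0, 0],
])

```text
time_s: 16.52
ee_pos: [0.513, -0.0738, 0.2559]
eef_rot: [3.141, -0.001, 0.31]
force: [-0.7, -2.1, 3.4]
grip_width: 0.0351
grip_force: 40.0
```

Request:
servo_tool([
  [0.7, 0.01, -0.04, -0.05, 0],
  [0.7, 0.01, -0.04, -0.05, 0],
  [0.7, 0.01, -0.04, -0.05, 0],
  [0.7, 0.01, -0.04, -0.05, 0],
])

```text
time_s: 17.02
ee_pos: [0.5131, -0.0741, 0.2556]
eef_rot: [3.141, -0.001, 0.31]
force: [-0.6, -0.1, 6.1]
grip_width: 0.0354
grip_force: 40.0
```

```bash
python3 -c "
from h import *
o=ctrl.get_obs(); print(o['ee_pos'],o['force'],o['moment'])"
```

```text
[ 0.51310613 -0.07407995  0.2556487 ] [-0.56332947 -0.06588645  6.08273409] [-0.02255264  0.19297614 -0.23509978]
```

Request:
servo_tool([
  [0.7, 0, 0, -0.05, -0.4],
  [0.7, 0, 0, -0.1, -0.4],
  [0.7, 0, 0, -0.1, -0.4],
  [0.7, 0, 0, -0.1, -0.4],
  [0.7, 0, 0, -0.1, -0.4],
])

```text
time_s: 17.65
ee_pos: [0.5132, -0.0741, 0.2554]
eef_rot: [3.141, -0.001, 0.303]
force: [-5.7, -0.1, 16.0]
grip_width: 0.0348
grip_force: 40.0
```

```bash
python3 -c "
from h import *
o=ctrl.get_obs(); print(o['ee_pos'],o['force'],o['moment'])"
```

```text
[ 0.51315597 -0.07411937  0.25542181] [-5.71436052 -0.08243607 16.0179113 ] [-0.04484277  0.94544299 -0.04154649]
```

Request:
servo_tool([
  [0.7, -0.05, -0.02, 0.01, -0.4],
  [0.7, -0.05, -0.02, 0.01, -0.4],
  [0.7, -0.05, -0.02, 0.01, -0.4],
  [0.7, -0.05, -0.02, 0.01, -0.4],
  [0.7, -0.05, -0.02, 0.01, -0.4],
  [0.7, -0.05, -0.02, 0.01, -0.4],
])

```text
time_s: 18.4
ee_pos: [0.5129, -0.0742, 0.2554]
eef_rot: [3.141, -0.002, 0.296]
force: [-0.9, 1.5, 12.4]
grip_width: 0.0353
grip_force: 40.0
```

```bash
python3 -c "
from h import *
c=shot('wrist','w8'); o=ctrl.get_obs(); print(o['ee_pos'],o['eef_rot'],o['force'],o['moment'])
s=shot('scene','s8');d=shot('side','d8')
u=lambda im,k:cv2.resize(im[:,:,::-1],None,fx=k,fy=k,interpolation=cv2.INTER_CUBIC)
cv2.imwrite('pics/f8.png',np.hstack([u(c['image'][0:300,160:480],1.25)[:360,:400],u(s['image'][150:240,270:360],4)[:360]]))
im=c['image'][:,320].astype(int); print([(v,im[v].tolist()) for v in range(80,150,3)])
"
```

```text
[ 0.51290118 -0.07416367  0.25544079] [ 3.14073262e+00 -2.27079211e-03  2.96394555e-01] [-0.81392042  1.75179998 12.52071414] [0.21862618 0.15679092 0.30042747]
[(80, [24, 23, 24]), (83, [83, 80, 75]), (86, [122, 117, 112]), (89, [111, 111, 117]), (92, [110, 111, 116]), (95, [111, 110, 117]), (98, [110, 109, 116]), (101, [111, 110, 117]), (104, [111, 110, 117]), (107, [109, 110, 117]), (110, [109, 110, 117]), (113, [108, 109, 116]), (116, [111, 110, 117]), (119, [154, 153, 158]), (122, [157, 175, 219]), (125, [250, 248, 245]), (128, [252, 250, 246]), (131, [252, 250, 246]), (134, [240, 238, 240]), (137, [69, 123, 212]), (140, [69, 122, 211]), (143, [69, 123, 211]), (146, [69, 122, 211]), (149, [69, 123, 212])]
```

View pics/f8.png

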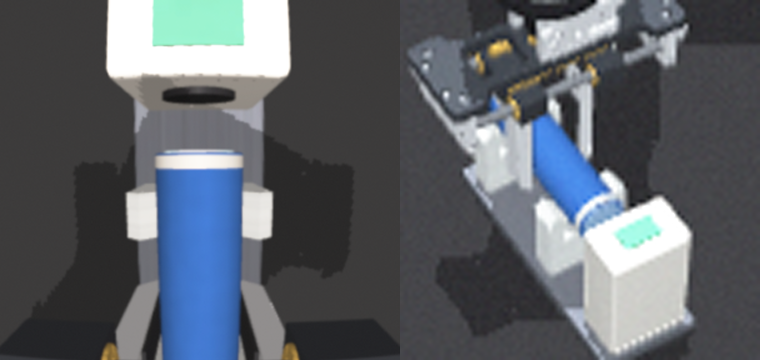

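The barrel is in both saddles, with its glass end facing the head. Final trim of yaw and push.

Request:
servo_tool([
  [0.7, 0, 0.02, -0.03, 0.4],
  [0.7, 0, 0.02, -0.03, 0.4],
  [0.7, 0, 0.02, -0.03, 0.4],
  [0.7, 0, 0.02, -0.03, 0.4],
  [0.7, 0, 0.02, -0.03, 0.4],
  [0.7, 0, 0.02, -0.03, 0.4],
])

```text
time_s: 19.3
ee_pos: [0.5129, -0.0741, 0.2554]
eef_rot: [3.14, -0.002, 0.303]
force: [-2.4, -0.5, 16.5]
grip_width: 0.0347
grip_force: 40.0
```

```bash
python3 -c "
from h import *
c=load('w8'); o=ctrl.get_obs(); print(o['ee_pos'],o['eef_rot'],o['force'],o['moment'])
t=np.array([np.cos(.309),np.sin(.309)])
S=np.array([.5125,-.074])
for v in (118.5,120,121.5): print((onz(c,320,v,.093)[:2]-S)@t)
# front saddle top edges in the same view (view crop rows 190,213ish)
for y in (190,212): print('saddle',(onz(c,160+255/1.25,y/1.25,.075)[:2]-S)@t)
"
```

```text
[ 0.51291335 -0.07411022  0.25543465] [ 3.14045660e+00 -2.42828989e-03  3.03046021e-01] [-2.35260369 -0.49677979 16.46457476] [ 0.06021605  0.42879173 -0.04680338]
0.07251413284877005
0.07182272143335426
0.07113143201375878
saddle 0.055430424342443135
saddle 0.04611338647635366
```

Request:
servo_tool([
  [0.7, -0.01, 0, 0.01, 0],
  [0.7, -0.01, 0, 0.01, 0],
  [0.7, -0.01, 0, 0.01, 0],
  [0.7, -0.01, 0, 0.01, 0],
  [0.7, -0.01, 0, 0.01, 0],
  [0.7, -0.01, 0, 0.01, 0],
  [0.7, -0.01, 0, 0.01, 0],
  [0.7, -0.01, 0, 0.01, 0],
])

```text
time_s: 20.3
ee_pos: [0.5128, -0.0741, 0.2554]
eef_rot: [3.14, -0.003, 0.303]
force: [-0.9, 0.7, 14.4]
grip_width: 0.0353
grip_force: 40.0
```

```bash
python3 -c "
from station import ctrl
o=ctrl.get_obs();print(o['force'],o['moment']);print(ctrl.hand_in())"
```

```text
[-0.91291142  0.6648709  14.38500505] [-0.01503123  0.17727938  0.03820579]
the job is handed in; nothing more can be done
None
```

I handed the job in at about 20 s: the stopper is fully home in the flask and released, and the barrel is held in the V-block, glass end to the sensor head, with a 14.4 N push (my last image put it about 1 mm towards the head); no verdict came back.

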